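# Close a cake carton by tucking its cover under the lip

### The job

Close the carton of cakes: with the fingertips, gently push its standing maroon cover over until it lies flat, then slide it forward as far as it will go (its rib is there to push against), so that its pale edge is tucked beneath the yellow lip. Only push: do not grip or lift the cover or the carton, leave the carton about where it stands and leave everything around it alone, and finish clear of it all.

Things in the scene. Friction and masses are not known exactly. Their poses are not given: they have to be found in the camera images.
- carton: Loose cream plastic carton, 170 mm long (its x) by 150 mm wide (its y), walls 5 mm thick, 55 mm high, 1.2 kg, with four cakes fixed inside below the rim. Origin: centre of its underside; z up. The maroon cover is hinged above its -x wall (the robot's side); the yellow lip stands on its +x wall on a bracket that adds 12 mm. It slides if pushed with over roughly 6 N.
- cover (a joint): Angle of the maroon cover (rad): 0 = flat over the carton, 1.57 = upright above the -x wall, end stop 1.85. Starts at 1.25 to 1.75. A stiff hinge (0.10 N m) keeps it where it is left, so it must be pushed all the way down. It collides with the lip: if slid more than about 5 mm before it is flat, it lands on top of the lip and must be slid back.
- cover_slide (a joint): How far the cover, with its hinge pin, is slid along the carton's +x towards the lip (m): 0 (start) to 0.018 (end stop). Dry friction of 3.5 N, no spring; it can be pushed both ways. At 0 the flat cover's edge is 6 mm short of the lip; at 0.018 it is 12 mm beneath it. It passes beneath only when the cover is within about 0.03 rad of flat.
- hinge (a point): Point on the hinge axis, mid-width, 59 mm above the table, at carton x = -70 mm when the cover is not slid. It moves with the cover's slide. The axis runs along carton y. Its axes are the carton's.
- cover_edge (a point): Middle of the cover's free edge (pale strip), 136 mm from the hinge axis, at mid-thickness. The cover is a rigid plate 4 mm thick and 136 mm wide, from 3 to 136 mm from the hinge axis, its mid-plane through that axis. Axes turn with the cover: x from hinge to free edge, z out of the outer face (up when flat).
- rib (a point): Centre of the hinge-side face of the straight maroon rib on the cover's outer (upper when flat) face: 69 mm from the hinge axis, 4 mm above the outer face. The rib runs across the cover, 90 mm long, 12 mm thick (69 to 81 mm from the axis), 8 mm high. With the cover flat, push this face along carton +x to slide it. Axes as cover_edge.
- lip_edge (a point): Middle of the lip's underside at its free (inner) edge: carton x = 72 mm, 66 mm above the carton's underside. The lip is a fixed yellow ledge 130 mm wide and 5 mm thick reaching from here 25 mm outwards (carton +x); 5 mm of room is left between it and the flat cover's upper face. Axes: the carton's.
- cake_left: Loose round cake, 58 mm across, 36 mm high, standing beside the carton on its +y side. Origin: centre of its underside. Leave alone.
- cake_right: Loose round cake like cake_left, on the carton's -y side. Leave alone.
- jar: Amber jam jar, 66 mm across, 85 mm high, origin under its centre. Leave alone.
- shaker: Aluminium sugar shaker, 60 mm across, 110 mm high, origin under its centre. Leave alone.
- bowl: Steel bowl, 120 mm across, 50 mm high, origin under its centre. Leave alone.
- cutter: Copper ring cutter, 72 mm across, 40 mm high, origin under its centre. Leave alone.
- brush: Pastry brush lying on the table beyond the carton. Leave alone.
Things that resemble listed ones, but are neither listed nor needed, are in the scene too. What is shaped like the carton but green or purple is not meant.

How it is judged (in metres and radians):
On the way, in this order (a step that is already met when the one before it is completed fails the run):
1. the cover has been folded down flat in front of the lip (value of joint cover below 0.06 rad and value of joint cover_slide below 0.008 m), for 0.05 s.
2. the flat cover has been pushed beneath the lip (value of joint cover below 0.05 rad and value of joint cover_slide above 0.012 m), for 0.2 s.
At the end, for the whole second after the job is handed in: The cover lies flat (within 0.05 rad) and is slid at least 12 mm, so that its edge is at least 5 mm beneath the lip; the carton stands still and level within 50 mm of where it started, and the loose things are where they were (cakes within 20 mm, the others 30 mm) (all of step 2 and x of cover_edge in the frame of lip_edge above 0.005 m and z of cover_edge in the frame of lip_edge below 0 m and linear speed of carton below 0.01 m/s and angle between carton's own z axis and vertical below 0.05 rad and distance of carton from where it was at the start of the episode below 0.05 m and distance of each of cake_left, cake_right from where it was at the start of the episode below 0.02 m and distance of each of jar, shaker, bowl, cutter, brush from where it was at the start of the episode below 0.03 m); the robot touches nothing.
It fails at once if the carton was lifted or tipped (height (world z) of carton above 0.01 m or angle between carton's own z axis and vertical above 0.12 rad).
It fails at once if the carton was shoved more than 50 mm away (distance of carton from where it was at the start of the episode above 0.05 m).
It fails at once if the cover or carton was gripped or pressed hard (over 35 N) (contact force between the fingers and carton above 35 N).
It fails at once if something around the carton was disturbed (distance of any of cake_left, cake_right from where it was at the start of the episode above 0.02 m or distance of any of jar, shaker, bowl, cutter, brush from where it was at the start of the episode above 0.03 m).
It also fails if it takes over 45 s, if anything falls off the work surface, if the arm or the gripper's body presses on something with over 40 N, if the wrist force passes 120 N, or if a joint passes its speed limit or range.

### The arm

A 6-joint arm with a two-finger parallel gripper is mounted at the origin on the work surface. World frame = base frame: x ahead of the robot, y to its left, z up, the work surface at z = 0. Lengths are in mm, angles in rad, forces in N, time in s.
With the tool pointing down it reaches from about 350 to 925 mm from the base axis. Payload 6.4 kg.
Tool frame: the origin (TCP) lies at the very end of the fingers, on their centre line; the grasp point (between the pads) lies 19 mm behind it; z points along the fingers, x is the direction in which the jaws open and shut, and the axes are right-handed (so a half turn about z gives the same grasp; the last joint's range is limited). The gripper opens to 85 mm and grips with 20 to 120 N. Pads are 22 mm wide; open, the fingers measure 114 mm over their backs; the gripper's body (76 mm by 85 mm) begins 54 mm behind the grasp point. The pads swing forward as they close: fully open they stand 13 mm farther back than shut.
Start: joints at [0.932, 0.245, 1.558, -0, 1.339, -0.174], TCP at [291.358, 581.055, 231.29] pointing down, gripper open.
Joint ranges: [-3.13, 3.13], [-1.02, 2.26], [0.13, 2.54], [-0.95, 4.09], [0.21, 2.88], [-2.74, 2.74]. Speed limits (rad/s): [2.57, 2.57, 3.14, 3.14, 3.14, 3.14].

### API

Orientations are given as a unit quaternion [x, y, z, w].
In Python, from rig import status, capture, calibration, robot gives the robot as it stands. The module is installed in compiled form; this text tells all that it offers.
- The arm moves only by the tool carry_out, never from a script. Its argument "commands" is a list of rows, each an object of numbers: "tx", "ty", "tz": the shift along the tool's x, y, z in cm; "rx", "ry", "rz": the turn, a rotation vector about the tool's x, y, z in degrees. A call has 1 to 20 rows; each row is the pose to reach, as a shift and turn from the pose measured when the call began, along the tool's axes at that moment; what a row does not reach only later rows make up. A row lasts 1/12 s, in which the tool goes at most 41.7 mm and 7.16 degrees, less where a joint would pass 70% of its speed; a pose out of reach is approached as far as the arm can. A call with a gripper value outside its range is refused whole. "gripper" is the opening, from 0 (shut) to 1 (fully open), set as the call begins (left out, the last holds). The fingers move at their own pace and stop on an object; the grip force is fixed at half the most. Time passes only in rows, so rows that repeat a pose let the fingers close. It gives the time, the measured TCP pose, the force and the opening at its end, in the units of the state.
- status.get_state(): the state, without advancing time (a new reading comes with each control period).
- capture(name): name is "scene" or "side" or "wrist"; returns the picture (480x640x3 uint8, red, green, blue); there is no depth.
- calibration(name): a dict with "K" (3x3 intrinsics, pixels), "dist_coeffs" ([k1, k2, p1, p2, k3] as OpenCV has them; the pictures are not rectified), "R" (3x3) and "t" (3): a world point X has camera coordinates R X + t. Camera axes: x right, y down, z forward; pixel columns grow to the right and rows downward; lengths in mm; the calibration is good to about 2 mm. A picture is of the moment at which its call begins: read the wrist's pose just before it. calibration takes no time and is no camera call; for the wrist camera it gives the pose at the moment of the call.
- robot.hand_in(): hands the job in, once; it reports no verdict.
The state is a dict: "t": time; "joints": joint angles; "qvel": joint speeds; "tau": joint torques, N m; "tcp_pos": TCP position; "ee_rot": TCP orientation; "wrist_force": force on the tool from outside, world axes, zero at the start; "torque": the same for the moment, N m; "gripper_width": finger opening in mm.
Only numpy, scipy, OpenCV 4.12 (cv2) and the standard library are available. Lean on these libraries where they do the work, as an engineer would, in place of code of your own. Each camera call takes 0.05 s, during which the arm holds its last target.

## Working session

There is one attempt and no reset: what is moved stays moved. The work goes in short steps, Python scripts to look and compute and a tool call to move; the robot and the scene stay as the last step left them, time stands still between calls to the robot, and variables do not carry over. Pictures are saved under pics/ and viewed, and the job is handed in when it is done.

Besides the shell and the picture viewer there is one more tool, called after ">>>" in YAML: its name, and indented under it one key for each argument. carry_out: Moves the arm, as the interface text tells. Its arguments: {"type":"object","properties":{"commands":{"type":"array"},"gripper":{"type":"number"}},"required":["commands"]}

```bash
mkdir -p pics
cat > h.py <<'E'
import numpy as np, cv2
from rig import status, capture, calibration, robot
from scipy.spatial.transform import Rotation as Rn
def save(n,im): cv2.imwrite('pics/'+n+'.png',im[:,:,::-1])
def ray(name,px,c=None):
    c=c or calibration(name); K=np.array(c['K']);d=np.array(c['dist_coeffs']);R=np.array(c['R']);t=np.array(c['t'])
    u=cv2.undistortPoints(np.array([[px]],float),K,d)[0,0]
    return -R.T@t, R.T@np.array([u[0],u[1],1])
def onz(name,px,z,c=None):
    o,d=ray(name,px,c); return o+d*(z-o[2])/d[2]
def proj(name,X,c=None):
    c=c or calibration(name)
    return cv2.projectPoints(np.array(X,float).reshape(-1,3),cv2.Rodrigues(np.array(c['R']))[0],np.array(c['t'],float),np.array(c['K']),np.array(c['dist_coeffs']))[0][:,0]
def tri(pa,pb,a='scene',b='side'):
    o1,d1=ray(a,pa);o2,d2=ray(b,pb)
    s=np.linalg.lstsq(np.c_[d1,-d2],o2-o1,rcond=None)[0]
    p,q=o1+s[0]*d1,o2+s[1]*d2
    return (p+q)/2,np.linalg.norm(p-q)
E
python3 - <<'E'
from h import *
s=status.get_state();print({k:np.round(v,3).tolist() for k,v in s.items()})
for n in('scene','side','wrist'):
    save(n+'0',capture(n)); c=calibration(n);print(n,np.round(-np.array(c['R']).T@np.array(c['t'])),np.round(np.array(c['R'])[2],2))
E
```

```text
{'t': 0.0, 'joints': [0.932, 0.246, 1.559, -0.0, 1.339, -0.174], 'qvel': [-0.0, 0.0, -0.001, -0.0, -0.001, 0.002], 'tau': [-0.001, -42.95, -32.613, -0.0, 0.005, -0.0], 'tcp_pos': [291.019, 580.604, 230.206], 'ee_rot': [0.851, 0.525, -0.001, 0.0], 'wrist_force': [-0.293, -0.472, -0.34], 'torque': [0.004, -0.038, -0.008], 'gripper_width': 85.583}
scene [1035. -363.  834.] [-0.5   0.37 -0.78]
side [ -43. -669. 1154.] [ 0.43  0.47 -0.77]
wrist [229. 611. 374.] [ 0.24 -0.12 -0.96]
```

View pics/scene0.png

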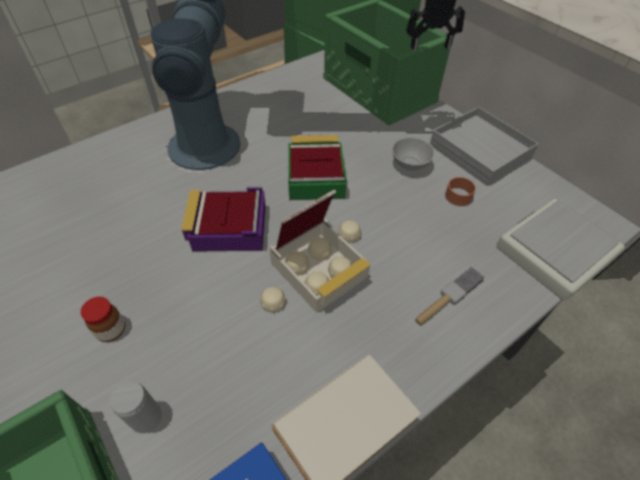

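View pics/side0.png

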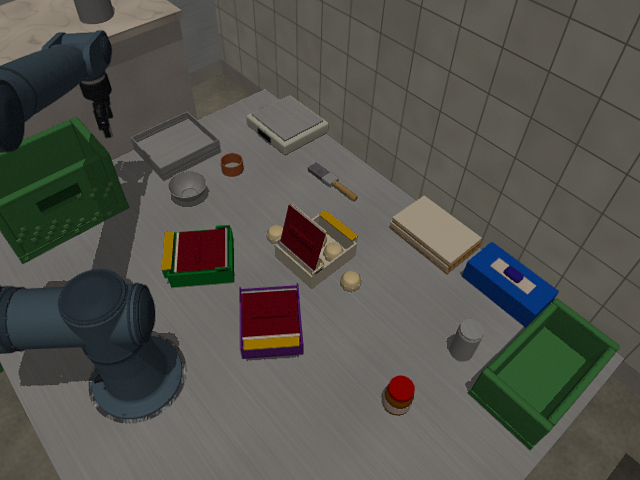

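View pics/wrist0.png

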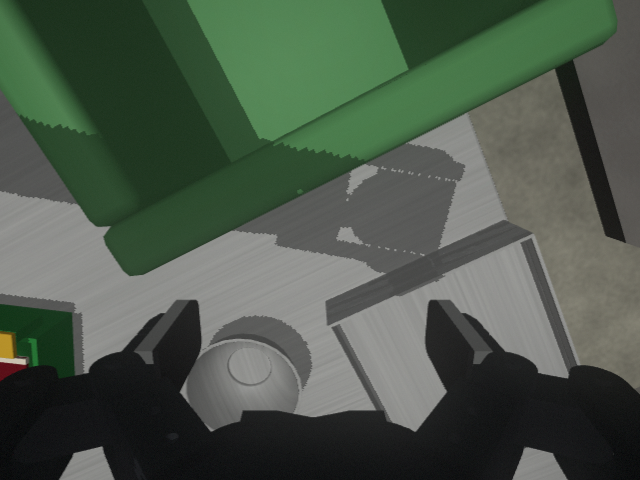

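Candidates: the cream carton with its cover standing (scene 318,262; side 315,245), the green carton (scene 317,167; side 199,256) and the purple carton (scene 227,218; side 270,320). By the description it is the cream one. I'll check that in close crops and measure.

Run:
```python
from h import *
a=cv2.imread('pics/scene0.png')[180:320,240:400];b=cv2.imread('pics/side0.png')[190:300,250:380]
cv2.imwrite('pics/c1.png',cv2.resize(a,None,fx=5,fy=5,interpolation=2)[:600])
cv2.imwrite('pics/c1.png',cv2.resize(a,(640,560),interpolation=2))
cv2.imwrite('pics/c2.png',cv2.resize(b,(650,550),interpolation=2))
```

```text
(no output)
```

View pics/c1.png

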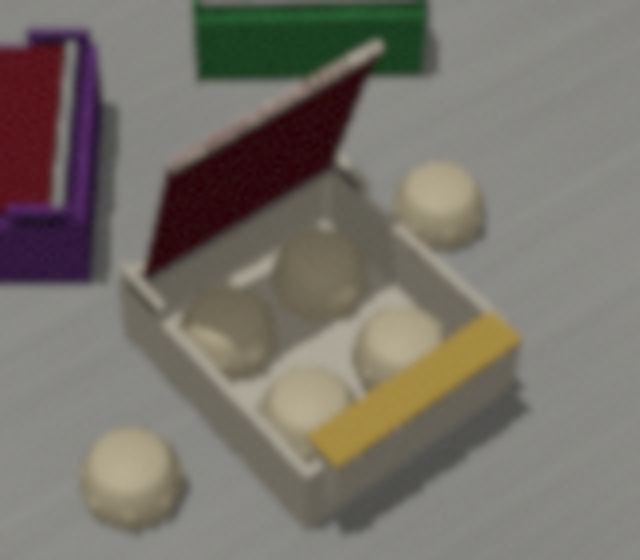

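View pics/c2.png

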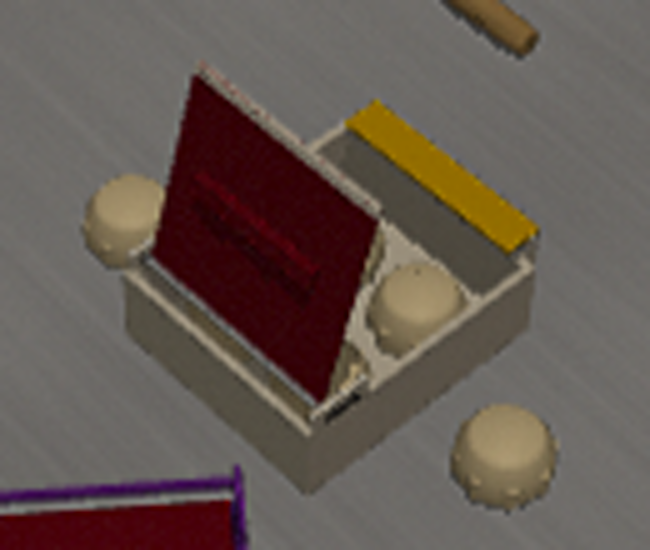

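Run:
```python
from h import *
S=lambda p:(p[0]/4+240-.4,p[1]/4+180-.4); D=lambda p:(p[0]/5+250-.4,p[1]/5+190-.4)
sc=dict(ir=(490,316),orr=(520,342),ol=(337,466),il=(312,438));sd=dict(ir=(347,123),orr=(376,102),ol=(537,232),il=(513,250))
for k in sc:
    print(k,onz('scene',S(sc[k]),71).round(1),onz('side',D(sd[k]),71).round(1),tri(S(sc[k]),D(sd[k])))
for k,a,b in(('covR',(380,43),(200,66)),('covL',(170,165),(380,215)),('hingeL',(147,273),(322,402)),('cornerL',(125,275),(308,432)),('farbottom',(312,462),(530,268))):
    print(k,tri(S(a),D(b)))
for k,a,b in(('cakeL',(440,185),(130,195)),('cakeR',(130,460),(503,425))): print(k,onz('scene',S(a),36),onz('side',D(b),36))
```

```text
ir [635.6  64.5  71. ] [630.9  67.4  71. ] (array([633.00936843,  68.39491479,  67.01518009]), np.float64(2.8641122155007075))
orr [658.5  66.2  71. ] [654.3  69.1  71. ] (array([656.24678675,  69.84287073,  67.41500104]), np.float64(2.821974204851021))
ol [662.7 -60.2  71. ] [657.8 -60.5  71. ] (array([660.51004745, -58.2993801 ,  66.6913659 ]), np.float64(0.4019021663133431))
il [641.6 -60.4  71. ] [638.8 -61.4  71. ] (array([640.39536456, -59.68661784,  68.52021165]), np.float64(0.5627564465252539))
covR (array([526.48629843,  67.56844321, 187.72189755]), np.float64(1.4892927385680474))
covL (array([531.4581966 , -67.38396208, 186.2633686 ]), np.float64(0.5845227505909667))
hingeL (array([495.87945504, -67.3243727 ,  63.44846124]), np.float64(1.888934039277097))
cornerL (array([482.3718014 , -73.1957107 ,  53.58753449]), np.float64(0.2900360424194384))
farbottom (array([646.67630588, -65.88677014,  56.31090907]), np.float64(4.702217512403037))
cakeL [523.92106453 123.83498292  36.        ] [520.89458924 128.42410885  36.        ]
cakeR [ 577.34966094 -133.14931386   36.        ] [ 573.30091515 -126.81086478   36.        ]
```

The crops confirm it: cream carton with its maroon cover standing, rib on the robot side, yellow lip on the far side. Estimates are yaw about 0.04 rad, hinge at (494.6, -2.5, 59) and cover angle about 1.31. The plan is to close the fingers, line the jaw axis up with carton y, and approach from the robot side.

```bash
cat >> h.py <<'E'
def plan(P,yaw=None):
    s=status.get_state();R=Rn.from_quat(s['ee_rot']);d=R.inv().apply(np.array(P,float)-s['tcp_pos'])/10
    print('shift cm',d.round(2))
    if yaw is not None:
        cx,sx=np.cos(yaw),np.sin(yaw) # tool y = carton x, tool z down
        T=Rn.from_matrix(np.array([[-sx,cx,0],[cx,sx,0],[0,0,-1]]).T)
        print('rot deg',np.degrees((R.inv()*T).as_rotvec()).round(2))
E
python3 - <<'E'
from h import *
plan((465,-3,230),0.04)
E
```

```text
shift cm [-44.38  41.71   0.1 ]
rot deg [ -0.04   0.08 -28.92]
```

>>> carry_out:
  commands:
    - {"tx": -2, "ty": 2, "rz": -2}
    - {"tx": -4.5, "ty": 4.2, "rz": -4}
    - {"tx": -7, "ty": 6.6, "rz": -6}
    - {"tx": -10, "ty": 9.4, "rz": -8}
    - {"tx": -13, "ty": 12.2, "rz": -10}
    - {"tx": -16, "ty": 15, "rz": -12}
    - {"tx": -19, "ty": 17.9, "rz": -14}
    - {"tx": -22, "ty": 20.7, "rz": -16}
    - {"tx": -25, "ty": 23.5, "rz": -18}
    - {"tx": -28, "ty": 26.3, "rz": -20}
    - {"tx": -31, "ty": 29.1, "rz": -22}
    - {"tx": -34, "ty": 32, "rz": -24}
    - {"tx": -37, "ty": 34.8, "rz": -26}
    - {"tx": -39.5, "ty": 37.1, "rz": -28}
    - {"tx": -41.5, "ty": 39, "rz": -28.9}
    - {"tx": -43, "ty": 40.4, "rz": -28.9}
    - {"tx": -44, "ty": 41.3, "rz": -28.9}
    - {"tx": -44.4, "ty": 41.7, "rz": -28.9}
    - {"tx": -44.4, "ty": 41.7, "rz": -28.9}
    - {"tx": -44.4, "ty": 41.7, "rz": -28.9}
  gripper: 0

```text
invalid input
```

Run:
```python
from h import *
s=status.get_state();print(s['t'],np.round(s['tcp_pos'],1),np.round(s['joints'],2),np.round(s['wrist_force'],2),s['gripper_width'])
save('w1',capture('wrist'));a=capture('side');save('s1',cv2.resize(a[100:300,200:420],None,fx=3,fy=3))
plan((495,-2,176),0.04)
```

```text
0.15 [291.1 580.7 230.4] [ 0.93  0.25  1.56 -0.    1.34 -0.17] [ 0.27 -0.26  0.74] 85.60641915527717
shift cm [-42.96  44.35   5.51]
rot deg [-2.000e-02  5.000e-02 -2.892e+01]
```

View pics/w1.png

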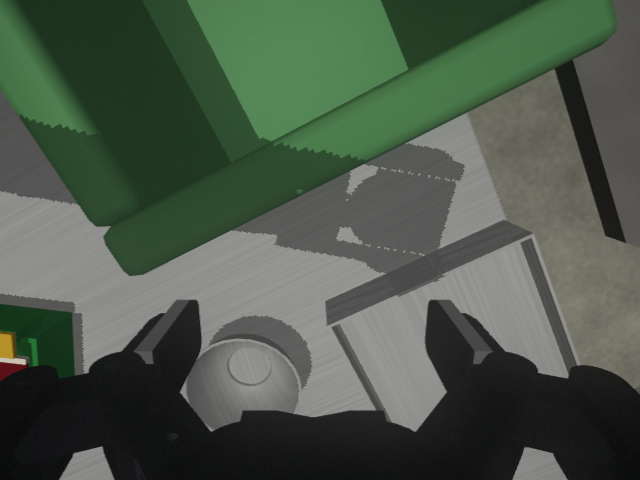

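View pics/s1.png

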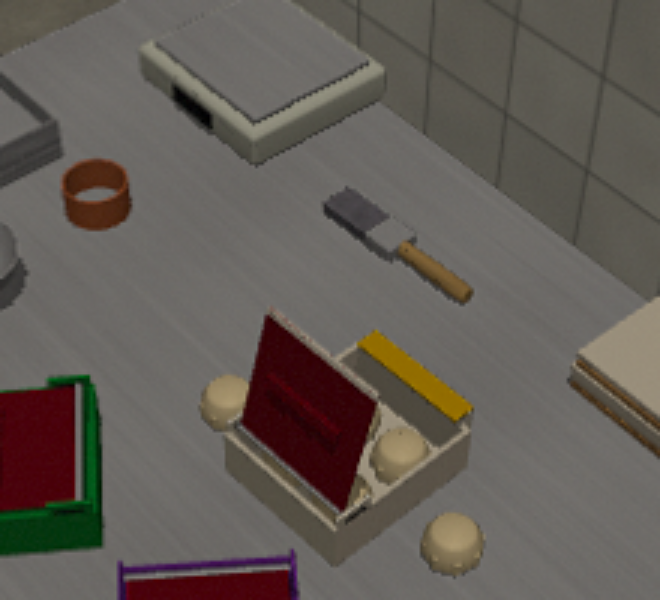

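The move was refused and nothing moved. The rows probably need all six keys, so I'll resend it that way.

>>> carry_out:
  commands:
    - {"tx": -2, "ty": 2, "tz": 0, "rx": 0, "ry": 0, "rz": -2}
    - {"tx": -5, "ty": 4.7, "tz": 0, "rx": 0, "ry": 0, "rz": -5}
    - {"tx": -8, "ty": 7.5, "tz": 0, "rx": 0, "ry": 0, "rz": -8}
    - {"tx": -11, "ty": 10.3, "tz": 0, "rx": 0, "ry": 0, "rz": -11}
    - {"tx": -14, "ty": 13.1, "tz": 0, "rx": 0, "ry": 0, "rz": -14}
  gripper: 0

```text
t: 0.67
tcp_pos: [345.5, 395.3, 230.7]
ee_rot: [0.78, 0.626, -0.001, 0.0]
wrist_force: [1.0, 0.6, 0.3]
gripper_width: 25.2
```

Run:
```python
from h import *
s=status.get_state();print(s['t'],np.round(s['tcp_pos'],1))
plan((465,-3,230),0.04)
```

```text
0.6667 [345.5 395.3 230.7]
shift cm [-36.32  20.25   0.09]
rot deg [ -0.03   0.06 -14.73]
```

>>> carry_out:
  commands:
    - {"tx": -4, "ty": 2.2, "tz": 0, "rx": 0, "ry": 0, "rz": -2}
    - {"tx": -7.5, "ty": 4.2, "tz": 0, "rx": 0, "ry": 0, "rz": -4}
    - {"tx": -11, "ty": 6.1, "tz": 0, "rx": 0, "ry": 0, "rz": -6}
    - {"tx": -14.5, "ty": 8.1, "tz": 0, "rx": 0, "ry": 0, "rz": -8}
    - {"tx": -18, "ty": 10, "tz": 0, "rx": 0, "ry": 0, "rz": -10}
    - {"tx": -21.5, "ty": 12, "tz": 0, "rx": 0, "ry": 0, "rz": -12}
    - {"tx": -25, "ty": 13.9, "tz": 0, "rx": 0, "ry": 0, "rz": -13}
    - {"tx": -28.5, "ty": 15.9, "tz": 0, "rx": 0, "ry": 0, "rz": -14}
    - {"tx": -31.5, "ty": 17.6, "tz": 0, "rx": 0, "ry": 0, "rz": -14.7}
    - {"tx": -34, "ty": 19, "tz": 0, "rx": 0, "ry": 0, "rz": -14.7}
    - {"tx": -35.6, "ty": 19.9, "tz": 0, "rx": 0, "ry": 0, "rz": -14.7}
    - {"tx": -36.3, "ty": 20.3, "tz": 0, "rx": 0, "ry": 0, "rz": -14.7}
    - {"tx": -36.3, "ty": 20.3, "tz": 0, "rx": 0, "ry": 0, "rz": -14.7}

```text
t: 1.75
tcp_pos: [465.8, -4.0, 230.9]
ee_rot: [0.694, 0.72, -0.001, 0.0]
wrist_force: [0.2, 0.7, -0.1]
gripper_width: -0.1
```

Run:
```python
from h import *
s=status.get_state();print(s['t'],np.round(s['tcp_pos'],1),np.round(s['joints'],2),np.round(s['wrist_force'],2),s['gripper_width'])
save('w2',capture('wrist'));a=capture('side');save('s2',cv2.resize(a[100:300,200:420],None,fx=3,fy=3))
plan((495,-2,176),0.04)
```

```text
1.75 [465.8  -4.  230.9] [-0.25 -0.2   2.01 -0.    1.33 -1.86] [ 0.25  0.66 -0.14] -0.06028225592008059
shift cm [-0.09  2.97  5.47]
rot deg [-0.06  0.02 -0.01]
```

View pics/w2.png

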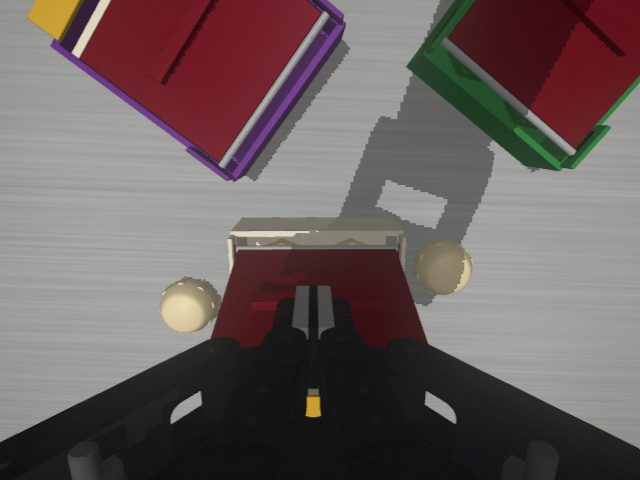

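View pics/s2.png

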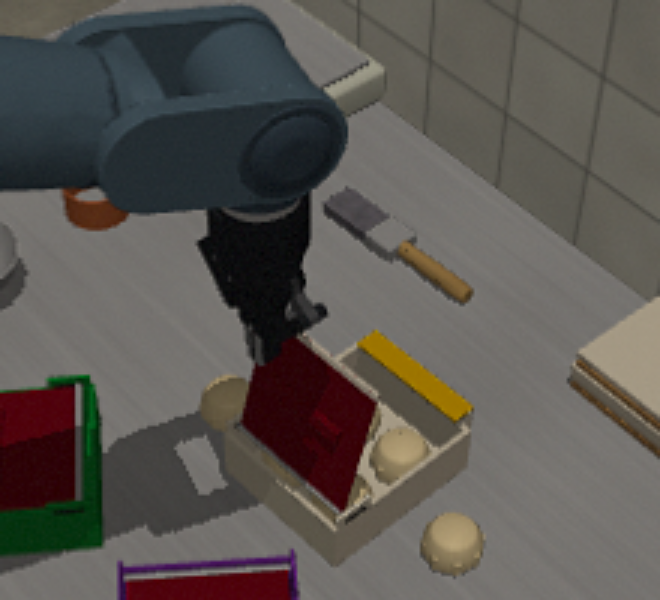

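The wrist view shows the cover square to the tool. Its hinge-side edge runs from about (236,248) to (398,248) and the rib is near (318,305), with a cake on either side at (188,305) and (443,267). I'll go down behind the upper cover and check the hinge estimate.

>>> carry_out:
  commands:
    - {"tx": 0, "ty": 0.5, "tz": 1.5, "rx": 0, "ry": 0, "rz": 0}
    - {"tx": 0, "ty": 1, "tz": 3, "rx": 0, "ry": 0, "rz": 0}
    - {"tx": 0, "ty": 1.6, "tz": 4.5, "rx": 0, "ry": 0, "rz": 0}
    - {"tx": 0, "ty": 2, "tz": 5.5, "rx": 0, "ry": 0, "rz": 0}
    - {"tx": 0, "ty": 2, "tz": 5.5, "rx": 0, "ry": 0, "rz": 0}

```text
t: 2.27
tcp_pos: [484.0, 0.0, 173.4]
ee_rot: [0.692, 0.722, -0.002, -0.002]
wrist_force: [1.0, -0.3, -0.3]
gripper_width: -0.5
```

Run:
```python
from h import *
s=status.get_state();print(s['t'],np.round(s['tcp_pos'],1),np.round(s['wrist_force'],2))
save('w3',capture('wrist'));a=capture('scene');save('c3',cv2.resize(a[140:320,220:400],None,fx=3,fy=3))
for y in(-68,68):
    print(proj('wrist',[[494.6+3*.26-2-.04*y,y-2.5,62.5]]))
```

```text
2.2667 [484.    0.  173.4] [ 0.96 -0.35 -0.34]
[[214.17973194 246.67625251]]
[[406.69357063 246.81506209]]
```

View pics/w3.png

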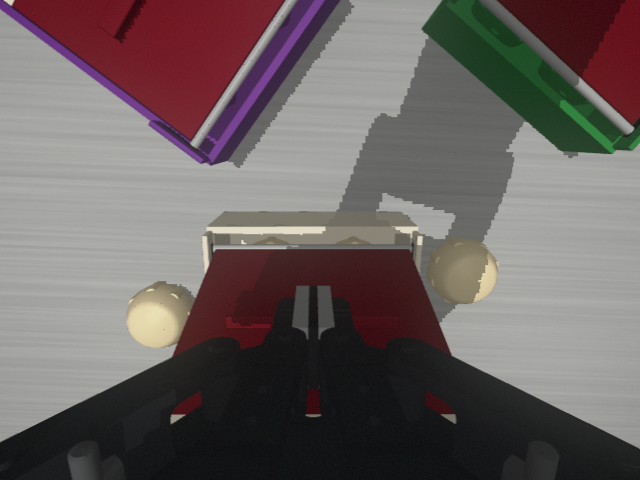

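View pics/c3.png

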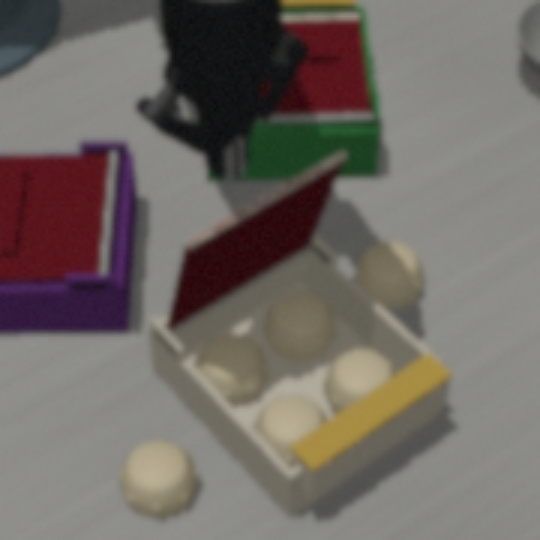

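Run:
```python
from h import *
s=status.get_state();R=Rn.from_quat(s['ee_rot']);p0=s['tcp_pos']
H=np.array([494.6,-2.5,59]);cx=np.array([np.cos(.04),np.sin(.04),0])
for th in [1.31,1.2,1.1,1,.9,.8,.7,.6,.5,.4,.3,.2,.15,.1,.05,0]:
    u=118*np.cos(th)-2*np.sin(th)-11;w=118*np.sin(th)+2*np.cos(th)
    P=H+u*cx+[0,0,w]; print(th,P.round(1),(R.inv().apply(P-p0)/10).round(2))
```

```text
1.31 [512.1  -1.8 173.5] [-0.22  2.7   0.22]
1.2 [524.5  -1.3 169.7] [-0.22  3.94  0.6 ]
1.1 [535.3  -0.9 165.1] [-0.22  5.02  1.06]
1 [ 5.456e+02 -5.000e-01  1.594e+02] [-0.23  6.06  1.63]
0.9 [ 5.553e+02 -1.000e-01  1.527e+02] [-0.23  7.03  2.3 ]
0.8 [5.643e+02 3.000e-01 1.450e+02] [-0.23  7.93  3.06]
0.7 [572.5   0.6 136.5] [-0.23  8.75  3.91]
0.6 [579.8   0.9 127.3] [-0.23  9.48  4.84]
0.5 [586.1   1.2 117.3] [-0.23 10.12  5.83]
0.4 [591.4   1.4 106.8] [-0.23 10.65  6.88]
0.3 [595.7   1.5  95.8] [-0.23 11.08  7.98]
0.2 [598.8   1.7  84.4] [-0.23 11.39  9.12]
0.15 [599.9   1.7  78.6] [-0.23 11.5   9.7 ]
0.1 [600.7   1.7  72.8] [-0.23 11.59 10.28]
0.05 [601.3   1.8  66.9] [-0.23 11.64 10.87]
0 [601.5   1.8  61. ] [-0.23 11.67 11.46]
```

>>> carry_out:
  commands:
    - {"tx": -0.2, "ty": 1.4, "tz": 0.1, "rx": 0, "ry": 0, "rz": 0}
    - {"tx": -0.2, "ty": 2.3, "tz": 0.2, "rx": 0, "ry": 0, "rz": 0}
    - {"tx": -0.2, "ty": 2.8, "tz": 0.25, "rx": 0, "ry": 0, "rz": 0}
    - {"tx": -0.2, "ty": 3.4, "tz": 0.4, "rx": 0, "ry": 0, "rz": 0}
    - {"tx": -0.2, "ty": 3.95, "tz": 0.6, "rx": 0, "ry": 0, "rz": 0}
    - {"tx": -0.2, "ty": 4.5, "tz": 0.8, "rx": 0, "ry": 0, "rz": 0}
    - {"tx": -0.2, "ty": 5.0, "tz": 1.05, "rx": 0, "ry": 0, "rz": 0}
    - {"tx": -0.2, "ty": 5.55, "tz": 1.35, "rx": 0, "ry": 0, "rz": 0}
    - {"tx": -0.2, "ty": 6.05, "tz": 1.65, "rx": 0, "ry": 0, "rz": 0}
    - {"tx": -0.2, "ty": 6.55, "tz": 1.95, "rx": 0, "ry": 0, "rz": 0}
    - {"tx": -0.2, "ty": 7.05, "tz": 2.3, "rx": 0, "ry": 0, "rz": 0}
    - {"tx": -0.2, "ty": 7.5, "tz": 2.7, "rx": 0, "ry": 0, "rz": 0}
    - {"tx": -0.2, "ty": 7.95, "tz": 3.05, "rx": 0, "ry": 0, "rz": 0}
    - {"tx": -0.2, "ty": 7.95, "tz": 3.05, "rx": 0, "ry": 0, "rz": 0}

```text
t: 3.53
tcp_pos: [564.7, 0.6, 144.1]
ee_rot: [0.692, 0.722, -0.001, -0.001]
wrist_force: [-0.1, -0.1, -0.1]
gripper_width: 0.4
```

Run:
```python
from h import *
s=status.get_state();print(s['t'],np.round(s['tcp_pos'],1),np.round(s['wrist_force'],2))
save('w4',capture('wrist'));a=capture('scene')[140:320,220:400];b=capture('side')[150:330,230:410]
save('c4',cv2.resize(np.hstack([a,b]),None,fx=2.2,fy=2.2))
R=Rn.from_quat(s['ee_rot']);p0=s['tcp_pos']
H=np.array([494.6,-2.5,59]);cx=np.array([np.cos(.04),np.sin(.04),0])
for th in [.7,.6,.5,.4,.3,.2,.15,.1,.05,0]:
    u=118*np.cos(th)-2*np.sin(th)-11;w=118*np.sin(th)+2*np.cos(th)
    P=H+u*cx+[0,0,w]; print(th,(R.inv().apply(P-p0)/10).round(2))
```

```text
3.5333 [564.7   0.6 144.1] [-0.13 -0.05 -0.09]
0.7 [-0.03  0.78  0.76]
0.6 [-0.04  1.51  1.68]
0.5 [-0.04  2.15  2.67]
0.4 [-0.04  2.68  3.73]
0.3 [-0.04  3.11  4.83]
0.2 [-0.04  3.42  5.96]
0.15 [-0.04  3.54  6.54]
0.1 [-0.04  3.62  7.13]
0.05 [-0.04  3.68  7.71]
0 [-0.04  3.7   8.3 ]
```

View pics/w4.png

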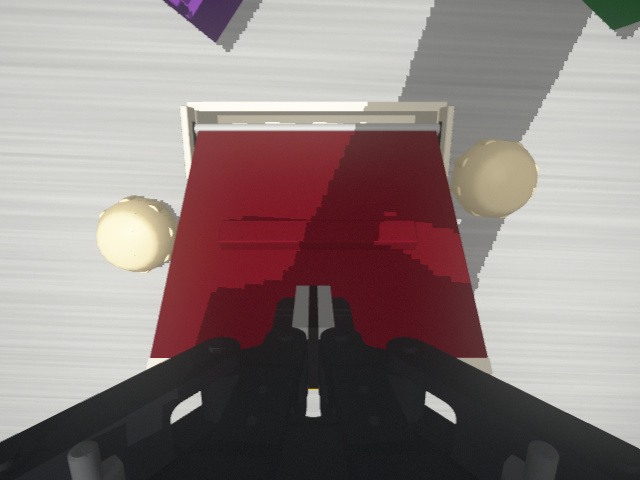

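View pics/c4.png

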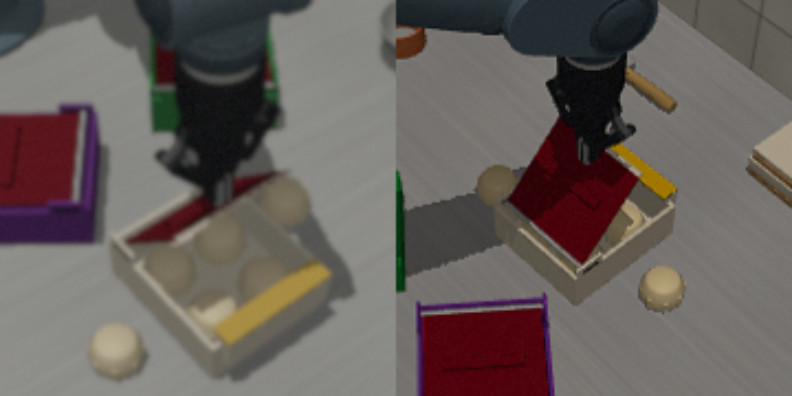

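The cover follows the finger at about 0.8 rad. In the wrist view its hinge edge lies straight at row 128, inside the wall, and both cakes are clear of it. Continuing along the arc.

>>> carry_out:
  commands:
    - {"tx": 0, "ty": 0.4, "tz": 0.38, "rx": 0, "ry": 0, "rz": 0}
    - {"tx": 0, "ty": 0.8, "tz": 0.78, "rx": 0, "ry": 0, "rz": 0}
    - {"tx": 0, "ty": 1.15, "tz": 1.2, "rx": 0, "ry": 0, "rz": 0}
    - {"tx": 0, "ty": 1.5, "tz": 1.68, "rx": 0, "ry": 0, "rz": 0}
    - {"tx": 0, "ty": 1.85, "tz": 2.2, "rx": 0, "ry": 0, "rz": 0}
    - {"tx": 0, "ty": 2.15, "tz": 2.7, "rx": 0, "ry": 0, "rz": 0}
    - {"tx": 0, "ty": 2.4, "tz": 3.2, "rx": 0, "ry": 0, "rz": 0}
    - {"tx": 0, "ty": 2.65, "tz": 3.7, "rx": 0, "ry": 0, "rz": 0}
    - {"tx": 0, "ty": 2.9, "tz": 4.25, "rx": 0, "ry": 0, "rz": 0}
    - {"tx": 0, "ty": 3.1, "tz": 4.8, "rx": 0, "ry": 0, "rz": 0}
    - {"tx": 0, "ty": 3.25, "tz": 5.3, "rx": 0, "ry": 0, "rz": 0}
    - {"tx": 0, "ty": 3.4, "tz": 5.8, "rx": 0, "ry": 0, "rz": 0}
    - {"tx": 0, "ty": 3.5, "tz": 6.3, "rx": 0, "ry": 0, "rz": 0}
    - {"tx": 0, "ty": 3.6, "tz": 6.8, "rx": 0, "ry": 0, "rz": 0}
    - {"tx": 0, "ty": 3.65, "tz": 7.3, "rx": 0, "ry": 0, "rz": 0}
    - {"tx": 0, "ty": 3.65, "tz": 7.3, "rx": 0, "ry": 0, "rz": 0}

```text
t: 5.02
tcp_pos: [600.1, 2.2, 70.7]
ee_rot: [0.692, 0.721, -0.001, -0.001]
wrist_force: [0.1, -1.0, 0.7]
gripper_width: -0.1
```

Run:
```python
from h import *
s=status.get_state();print(s['t'],np.round(s['tcp_pos'],1),np.round(s['wrist_force'],2))
save('w5',capture('wrist'));a=capture('scene')[140:320,220:400];b=capture('side')[150:330,230:410]
save('c5',cv2.resize(np.hstack([a,b]),None,fx=2.2,fy=2.2))
plan((601.5,1.8,61))
```

```text
5.0167 [600.1   2.2  70.7] [ 0.07 -0.95  0.71]
shift cm [-0.03  0.07  1.11]
```

View pics/w5.png

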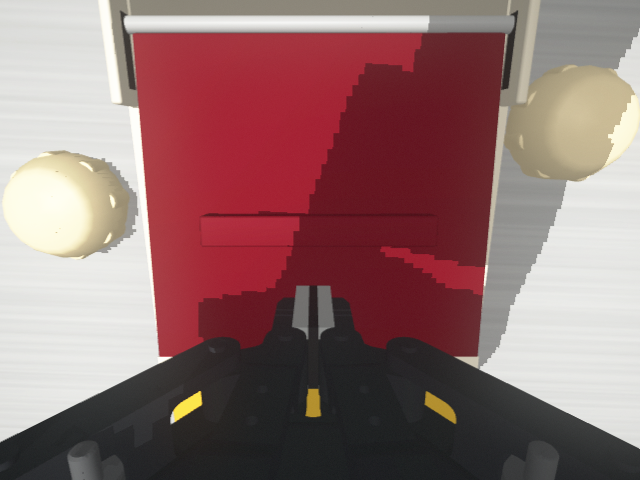

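View pics/c5.png

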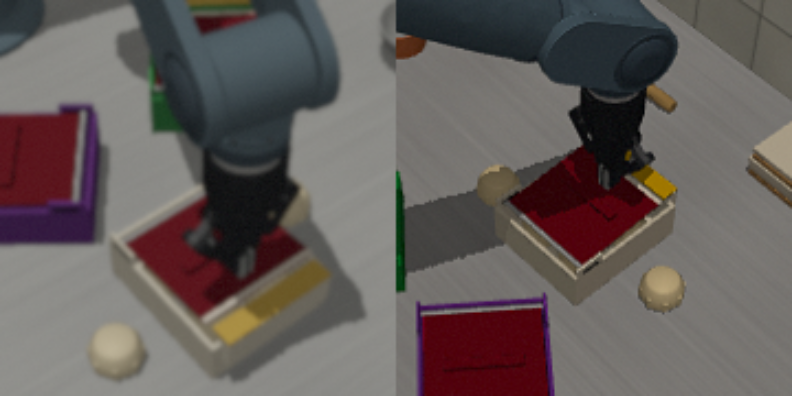

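The cover is nearly flat. The pale edge is still short of the lip and the rib (row 213–247) is clear of the fingertip. Next I press down slowly.

>>> carry_out:
  commands:
    - {"tx": 0, "ty": 0, "tz": 0.3, "rx": 0, "ry": 0, "rz": 0}
    - {"tx": 0, "ty": 0, "tz": 0.6, "rx": 0, "ry": 0, "rz": 0}
    - {"tx": 0, "ty": 0, "tz": 0.8, "rx": 0, "ry": 0, "rz": 0}
    - {"tx": 0, "ty": 0, "tz": 0.9, "rx": 0, "ry": 0, "rz": 0}
    - {"tx": 0, "ty": 0, "tz": 0.95, "rx": 0, "ry": 0, "rz": 0}
    - {"tx": 0, "ty": 0, "tz": 0.95, "rx": 0, "ry": 0, "rz": 0}

```text
t: 5.67
tcp_pos: [600.7, 2.1, 62.4]
ee_rot: [0.692, 0.722, -0.001, -0.001]
wrist_force: [0.7, 1.1, -0.5]
gripper_width: -0.1
```

>>> carry_out:
  commands:
    - {"tx": 0, "ty": 0, "tz": 0.1, "rx": 0, "ry": 0, "rz": 0}
    - {"tx": 0, "ty": 0, "tz": 0.15, "rx": 0, "ry": 0, "rz": 0}
    - {"tx": 0, "ty": 0, "tz": 0.15, "rx": 0, "ry": 0, "rz": 0}

```text
t: 5.92
tcp_pos: [600.7, 2.1, 60.9]
ee_rot: [0.692, 0.722, -0.001, -0.001]
wrist_force: [-0.9, 0.8, -0.1]
gripper_width: -0.2
```

>>> carry_out:
  commands:
    - {"tx": 0, "ty": 0, "tz": 0.08, "rx": 0, "ry": 0, "rz": 0}
    - {"tx": 0, "ty": 0, "tz": 0.12, "rx": 0, "ry": 0, "rz": 0}
    - {"tx": 0, "ty": 0, "tz": 0.12, "rx": 0, "ry": 0, "rz": 0}

```text
t: 6.17
tcp_pos: [600.8, 2.1, 60.0]
ee_rot: [0.692, 0.722, -0.001, -0.001]
wrist_force: [-1.2, -0.3, 3.4]
gripper_width: 0.1
```

Run:
```python
from h import *
s=status.get_state();print(s['t'],np.round(s['tcp_pos'],1),np.round(s['wrist_force'],2))
save('w6',capture('wrist'));a=capture('scene')[140:320,220:400];b=capture('side')[150:330,230:410]
save('c6',cv2.resize(np.hstack([a,b]),None,fx=2.2,fy=2.2))
```

```text
6.1667 [600.8   2.1  60. ] [-1.24 -0.26  3.4 ]
```

View pics/w6.png

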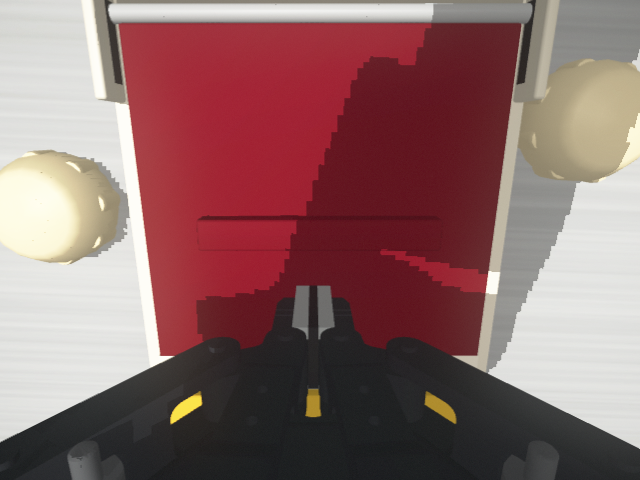

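View pics/c6.png

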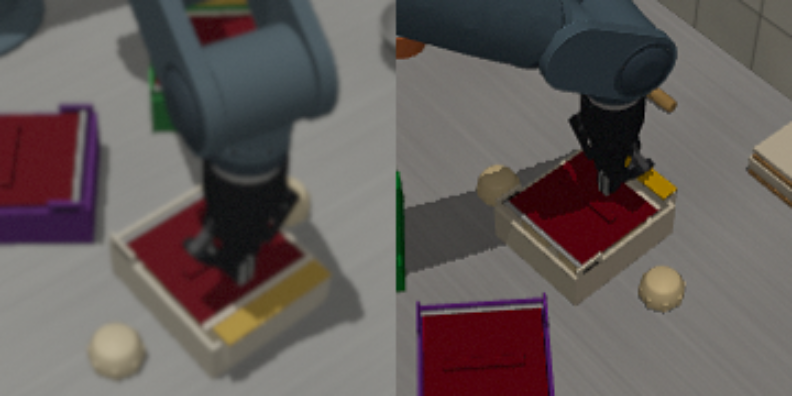

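Contact force is rising, so I press slightly more to be sure it is flat and then lift straight up.

>>> carry_out:
  commands:
    - {"tx": 0, "ty": 0, "tz": 0.1, "rx": 0, "ry": 0, "rz": 0}
    - {"tx": 0, "ty": 0, "tz": 0.15, "rx": 0, "ry": 0, "rz": 0}
    - {"tx": 0, "ty": 0, "tz": 0.15, "rx": 0, "ry": 0, "rz": 0}

```text
t: 6.57
tcp_pos: [600.8, 2.0, 58.9]
ee_rot: [0.692, 0.722, -0.001, -0.001]
wrist_force: [-3.2, 0.5, 7.4]
gripper_width: -0.2
```

>>> carry_out:
  commands:
    - {"tx": 0, "ty": 0, "tz": -0.5, "rx": 0, "ry": 0, "rz": 0}
    - {"tx": 0, "ty": 0, "tz": -2, "rx": 0, "ry": 0, "rz": 0}
    - {"tx": 0, "ty": 0, "tz": -4, "rx": 0, "ry": 0, "rz": 0}
    - {"tx": 0, "ty": -2, "tz": -4.5, "rx": 0, "ry": 0, "rz": 0}
    - {"tx": 0, "ty": -4.5, "tz": -4.5, "rx": 0, "ry": 0, "rz": 0}
    - {"tx": 0, "ty": -7, "tz": -4.5, "rx": 0, "ry": 0, "rz": 0}
    - {"tx": 0, "ty": -7, "tz": -4.5, "rx": 0, "ry": 0, "rz": 0}

```text
t: 7.15
tcp_pos: [526.5, -0.2, 102.4]
ee_rot: [0.692, 0.722, -0.002, -0.003]
wrist_force: [0.3, -0.4, -0.1]
gripper_width: -0.1
```

Run:
```python
from h import *
s=status.get_state();print(s['t'],np.round(s['tcp_pos'],1),np.round(s['wrist_force'],2))
save('w7',capture('wrist'));a=capture('scene')[140:320,220:400];b=capture('side')[150:330,230:410]
save('c7',cv2.resize(np.hstack([a,b]),None,fx=2.2,fy=2.2))
```

```text
7.15 [ 5.265e+02 -2.000e-01  1.024e+02] [ 0.29 -0.41 -0.11]
```

View pics/w7.png

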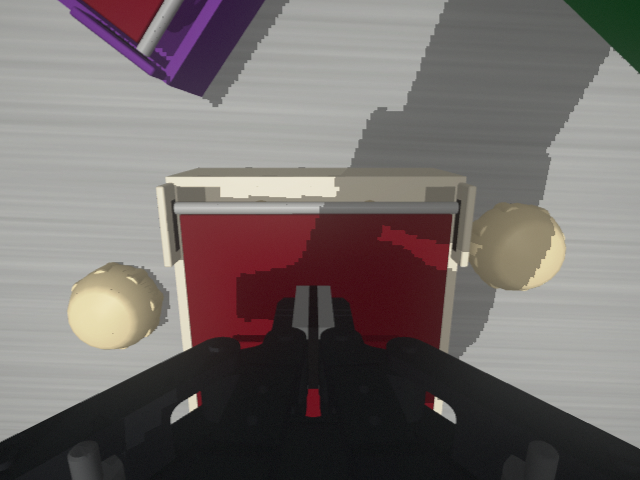

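View pics/c7.png

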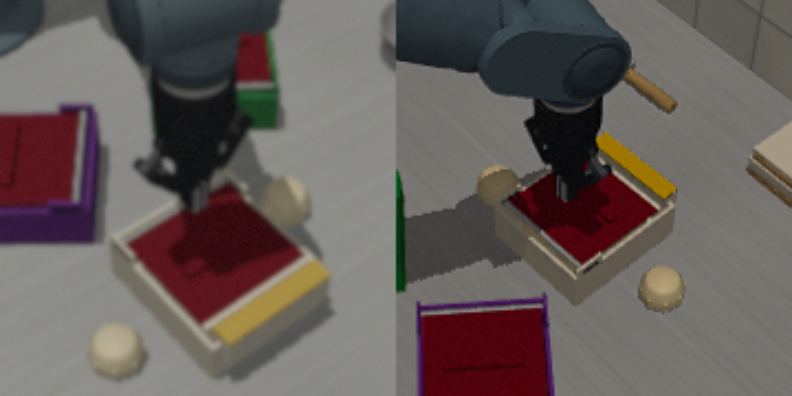

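The cover lies flat with its pale strip fully visible in front of the yellow lip. I'll measure the hinge rod, strip and lip positions, and plan the descent behind the rib.

Run:
```python
from h import *
print('rod mid',onz('wrist',(316,208),61).round(1),'rods', onz('wrist',(178,208),61).round(1),onz('wrist',(458,207),61).round(1))
a=capture('scene');save('z7',cv2.resize(a[220:320,270:390],None,fx=6,fy=6,interpolation=2))
H=np.array([494.6,-2.5,0]);cx=np.array([np.cos(.04),np.sin(.04),0])
plan(H+cx*45+[0,0,63.5],.04)
print(proj('scene',[H+cx*r+cx[[1,0,2]]*[-1,1,0]*y+[0,0,z] for r,y,z in((133,-65,61),(136,-65,61),(136,65,61),(142,-65,71),(142,65,71))])*6-[270*6,220*6])
```

```text
rod mid [498.4  -1.2  61. ] rods [501.2 -70.1  61. ] [495.   69.6  61. ]
shift cm [-0.    0.77  4.09]
rot deg [-0.05  0.02  0.07]
[[261.54873643 410.44515782]
 [266.93950005 416.12139777]
 [543.53132459 230.12183902]
 [278.00254175 411.70340735]
 [557.10255549 223.84726971]]
```

View pics/z7.png

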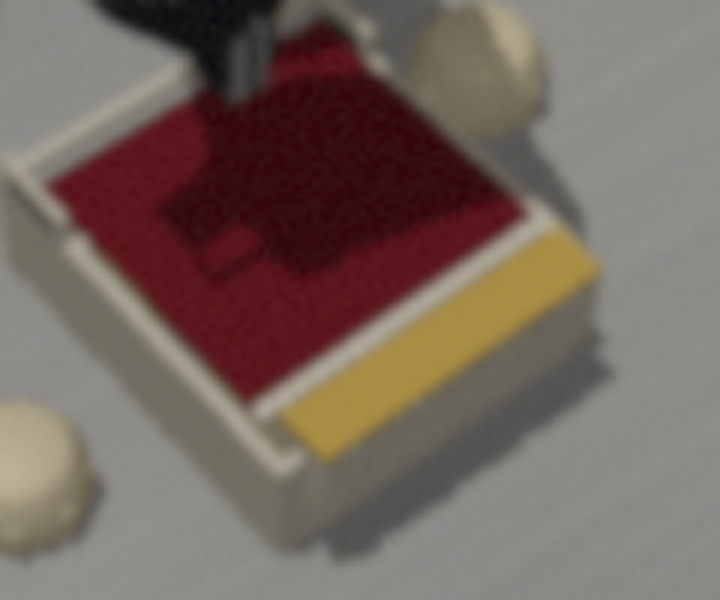

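Strip and lip edges sit within about 1–2 mm of the unslid prediction, so the slide is well below 8 mm. Next the fingertip goes down behind the rib.

>>> carry_out:
  commands:
    - {"tx": 0, "ty": 0.7, "tz": 0.8, "rx": 0, "ry": 0, "rz": 0}
    - {"tx": 0, "ty": 0.7, "tz": 2, "rx": 0, "ry": 0, "rz": 0}
    - {"tx": 0, "ty": 0.7, "tz": 3.2, "rx": 0, "ry": 0, "rz": 0}
    - {"tx": 0, "ty": 0.7, "tz": 3.8, "rx": 0, "ry": 0, "rz": 0}
    - {"tx": 0, "ty": 0.7, "tz": 4.0, "rx": 0, "ry": 0, "rz": 0}
    - {"tx": 0, "ty": 0.7, "tz": 4.0, "rx": 0, "ry": 0, "rz": 0}

```text
t: 7.85
tcp_pos: [538.0, -0.5, 63.2]
ee_rot: [0.692, 0.722, -0.001, -0.001]
wrist_force: [0.1, 0.0, -0.5]
gripper_width: -0.1
```

Run:
```python
from h import *
s=status.get_state();print(s['t'],np.round(s['tcp_pos'],1),np.round(s['wrist_force'],2))
save('w8',capture('wrist'));b=capture('side');save('c8',cv2.resize(b[180:310,240:400],None,fx=4.5,fy=4.5,interpolation=2))
```

```text
7.85 [ 5.38e+02 -5.00e-01  6.32e+01] [ 0.12  0.02 -0.46]
```

View pics/c8.png

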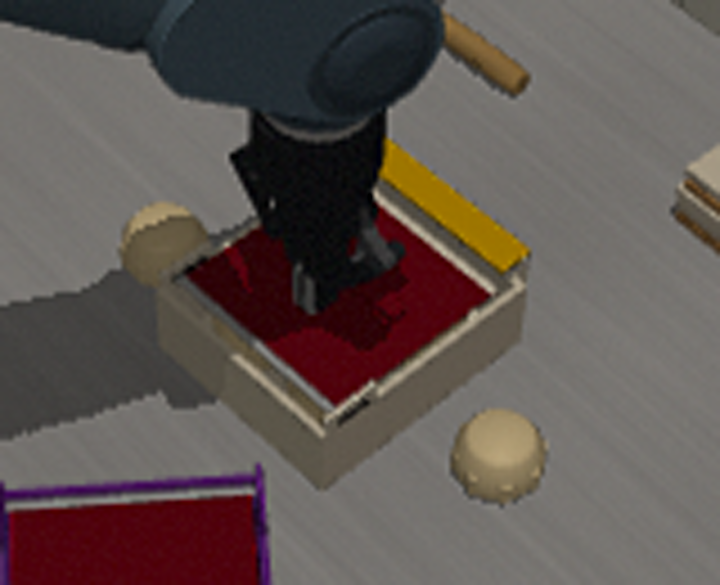

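View pics/w8.png

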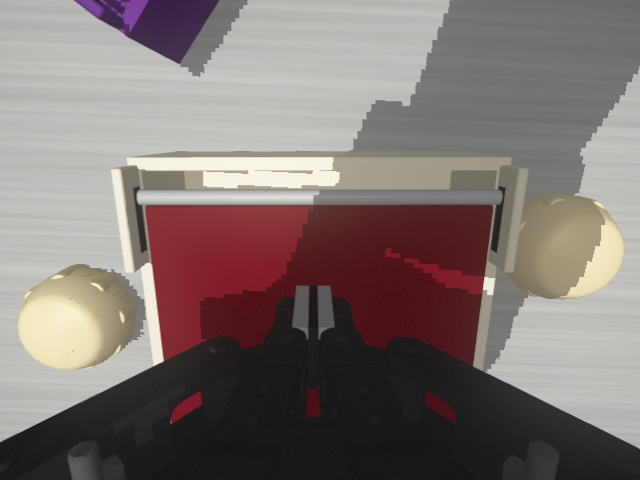

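The tip sits on the hinge side of the rib, about 2 mm above the face. Now push forward in stages, watching the force.

>>> carry_out:
  commands:
    - {"tx": 0, "ty": 0.4, "tz": 0.05, "rx": 0, "ry": 0, "rz": 0}
    - {"tx": 0, "ty": 0.8, "tz": 0.1, "rx": 0, "ry": 0, "rz": 0}
    - {"tx": 0, "ty": 1.2, "tz": 0.1, "rx": 0, "ry": 0, "rz": 0}
    - {"tx": 0, "ty": 1.5, "tz": 0.1, "rx": 0, "ry": 0, "rz": 0}
    - {"tx": 0, "ty": 1.8, "tz": 0.1, "rx": 0, "ry": 0, "rz": 0}
    - {"tx": 0, "ty": 2.1, "tz": 0.1, "rx": 0, "ry": 0, "rz": 0}

```text
t: 8.45
tcp_pos: [560.0, 0.1, 63.6]
ee_rot: [0.692, 0.722, -0.001, -0.0]
wrist_force: [-4.5, -0.5, 2.8]
gripper_width: 0.2
```

>>> carry_out:
  commands:
    - {"tx": 0, "ty": 0.2, "tz": 0, "rx": 0, "ry": 0, "rz": 0}
    - {"tx": 0, "ty": 0.4, "tz": 0, "rx": 0, "ry": 0, "rz": 0}
    - {"tx": 0, "ty": 0.5, "tz": 0, "rx": 0, "ry": 0, "rz": 0}

```text
t: 8.7
tcp_pos: [565.2, 0.3, 63.6]
ee_rot: [0.692, 0.722, -0.001, -0.0]
wrist_force: [-3.5, -0.3, 3.6]
gripper_width: -0.2
```

Run:
```python
from h import *
s=status.get_state();print(s['t'],np.round(s['tcp_pos'],1),np.round(s['wrist_force'],2))
save('w9',capture('wrist'));b=capture('side');a=capture('scene')
save('c9',np.hstack([cv2.resize(a[220:320,270:370],(390,390),interpolation=2),cv2.resize(b[180:310,250:380],(390,390),interpolation=2)]))
```

```text
8.7 [5.652e+02 3.000e-01 6.360e+01] [-3.46 -0.34  3.58]
```

View pics/c9.png

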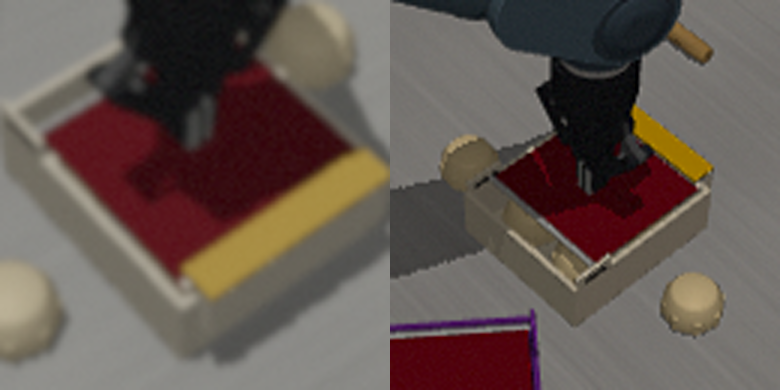

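View pics/w9.png

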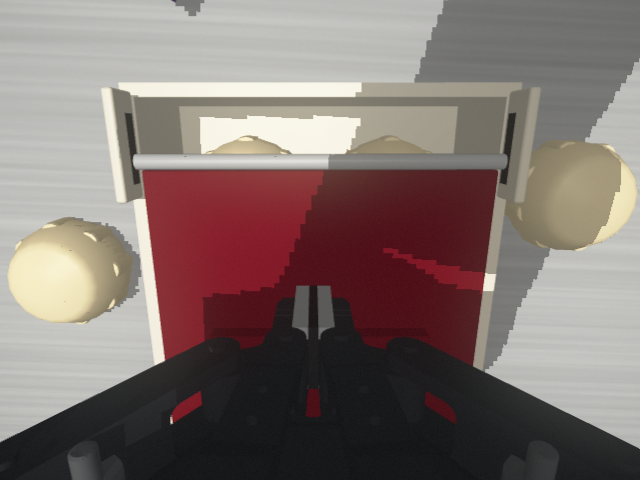

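The pale edge has gone beneath the lip and is hidden in the scene view. The hinge rod has moved forward of the wall (row 160). Push force is about 3.5 N, which matches slide friction. I continue to the stop.

>>> carry_out:
  commands:
    - {"tx": 0, "ty": 0.15, "tz": 0, "rx": 0, "ry": 0, "rz": 0}
    - {"tx": 0, "ty": 0.3, "tz": 0, "rx": 0, "ry": 0, "rz": 0}
    - {"tx": 0, "ty": 0.4, "tz": 0, "rx": 0, "ry": 0, "rz": 0}

```text
t: 9.1
tcp_pos: [569.2, 0.5, 63.5]
ee_rot: [0.692, 0.722, -0.001, -0.0]
wrist_force: [-3.1, 0.0, 2.3]
gripper_width: 0.2
```

Run:
```python
from h import *
s=status.get_state();print(s['t'],np.round(s['tcp_pos'],1),np.round(s['wrist_force'],2))
save('w10',capture('wrist'))
```

```text
9.1 [5.692e+02 5.000e-01 6.350e+01] [-3.14  0.02  2.27]
```

View pics/w10.png

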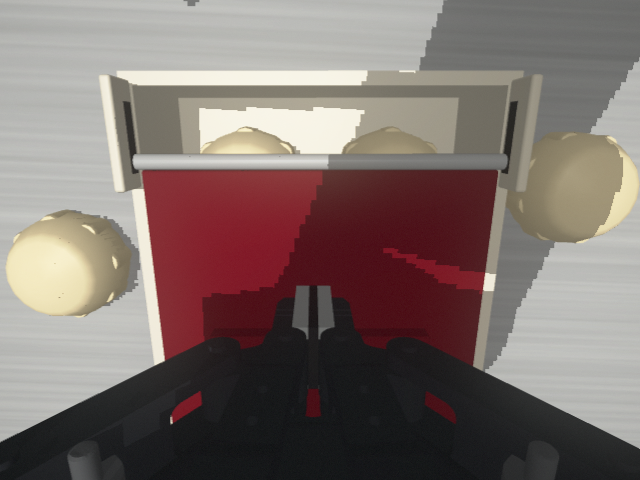

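Run:
```python
from h import *
r=onz('wrist',(320,161),59+2.5);w=onz('wrist',(320,71),55);w2=onz('wrist',(320,85),55)
print(r,w,w2,'slide ~',r[0]-w[0]-15, r[0]-w2[0]-10)
```

```text
[5.10387966e+02 2.00353900e-01 6.15000000e+01] [478.16633611  -1.16971609  55.        ] [482.99226661  -0.94648632  55.        ] slide ~ 17.22162995934542 17.395699459795992
```

Slide is about 17 mm against the carton wall. One more short push to find the stop.

>>> carry_out:
  commands:
    - {"tx": 0, "ty": 0.15, "tz": 0, "rx": 0, "ry": 0, "rz": 0}
    - {"tx": 0, "ty": 0.25, "tz": 0, "rx": 0, "ry": 0, "rz": 0}
    - {"tx": 0, "ty": 0.25, "tz": 0, "rx": 0, "ry": 0, "rz": 0}

```text
t: 9.4
tcp_pos: [569.8, 0.7, 62.9]
ee_rot: [0.692, 0.722, -0.003, -0.002]
wrist_force: [-10.1, -1.3, 6.1]
gripper_width: 0.2
```

It has hit the stop: force rose to 10 N with almost no motion. I back away from the rib and then lift.

>>> carry_out:
  commands:
    - {"tx": 0, "ty": -0.4, "tz": -0.1, "rx": 0, "ry": 0, "rz": 0}
    - {"tx": 0, "ty": -1, "tz": -0.5, "rx": 0, "ry": 0, "rz": 0}
    - {"tx": 0, "ty": -1.5, "tz": -2, "rx": 0, "ry": 0, "rz": 0}
    - {"tx": 0, "ty": -2, "tz": -4.5, "rx": 0, "ry": 0, "rz": 0}
    - {"tx": 0, "ty": -3, "tz": -8, "rx": 0, "ry": 0, "rz": 0}
    - {"tx": 0, "ty": -5, "tz": -11, "rx": 0, "ry": 0, "rz": 0}
    - {"tx": 0, "ty": -8, "tz": -13, "rx": 0, "ry": 0, "rz": 0}
    - {"tx": 0, "ty": -11, "tz": -14, "rx": 0, "ry": 0, "rz": 0}
    - {"tx": 0, "ty": -13, "tz": -14, "rx": 0, "ry": 0, "rz": 0}
    - {"tx": 0, "ty": -13, "tz": -14, "rx": 0, "ry": 0, "rz": 0}
    - {"tx": 0, "ty": -13, "tz": -14, "rx": 0, "ry": 0, "rz": 0}

```text
t: 10.32
tcp_pos: [441.0, -4.7, 204.5]
ee_rot: [0.692, 0.722, -0.002, -0.001]
wrist_force: [-0.6, -0.1, -0.8]
gripper_width: -0.3
```

Run:
```python
from h import *
s=status.get_state();print(s['t'],np.round(s['tcp_pos'],1),np.round(s['wrist_force'],2))
save('w11',capture('wrist'));b=capture('side');a=capture('scene')
save('c11',np.hstack([cv2.resize(a[220:320,270:370],(390,390),interpolation=2),cv2.resize(b[180:310,250:380],(390,390),interpolation=2)]))
save('a11',a)
```

```text
10.3167 [441.   -4.7 204.5] [-0.59 -0.13 -0.82]
```

View pics/c11.png

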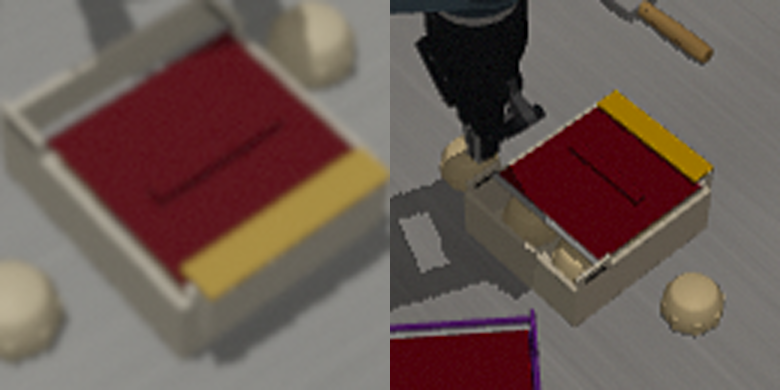

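View pics/w11.png

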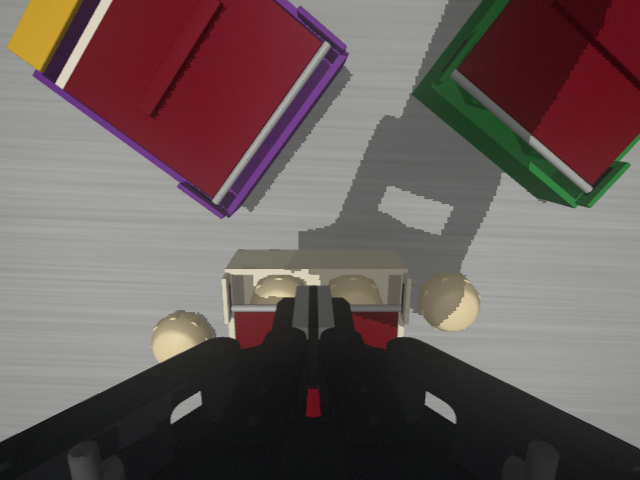

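View pics/a11.png

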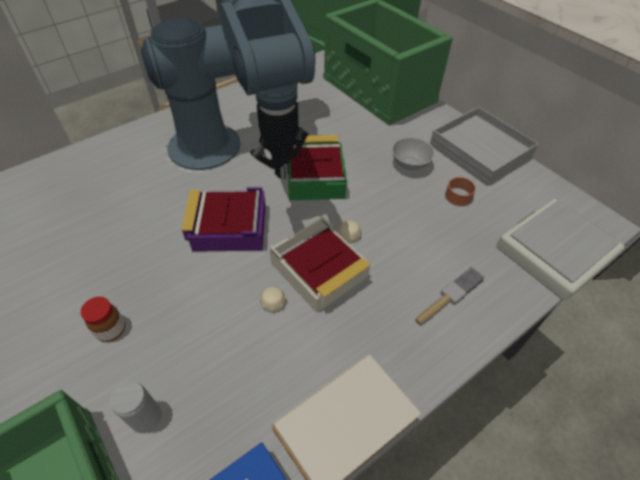

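The cover is flat and its edge is beneath the lip all along. The carton and everything around it appear unmoved, and the arm is clear at z ≈ 204 mm. Handing in.

Run:
```python
from h import *
print(robot.hand_in())
```

```text
the job is handed in; nothing more can be done
None
```

I closed the cream carton and handed the job in at about 10.5 s. The interface gave no verdict, so the results below are from my own checks.

**What I did:** With the fingers shut, I pushed the maroon cover down along its arc and pressed it flat with about 7 N. I then lifted off, set the tip behind the rib and pushed it forward to its stop. Sliding took about 3–4 N and the stop gave about 10 N. Then I backed off and lifted clear.

**Last checks:**
- **Before the slide:** the cover lay flat in front of the lip, slid no more than about 4 mm by the images.
- **Slide:** the wrist picture put the cover about 17 mm forward just before the final push against the stop. The pale edge is hidden beneath the yellow lip.
- **Surroundings:** the carton, both cakes and the other objects show no visible movement in the scene picture. I judged this by eye and did not re-measure their positions.
- **Robot:** the TCP ended at 204 mm height with only sensor noise on the force reading.

**What disagreed or failed:**
- My first move call was refused because its rows lacked some keys; nothing moved.
- The hinge rod measured up to about 4 mm ahead of my first hinge estimate before the slide, still inside the 5 mm limit.
- While pushing the rib, the tip rode about 1 mm higher than commanded, with 2–6 N upward on it. I didn't find out why.
- The last push went over the carton's 6 N sliding threshold, so the carton may have shifted slightly.

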